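# Hold a rebated offcut in the bench hook with one diagonal push

### The arm

A 6-joint arm with a two-finger parallel gripper is mounted at the origin on the work surface. World frame = base frame: x ahead of the robot, y to its left, z up, the work surface at z = 0. Lengths are in m, angles in rad, forces in N, time in s.
With the tool pointing down it reaches from about 0.25 to 0.725 m from the base axis. Payload 4 kg.
Tool frame: the origin (TCP) lies between the finger pads; the fingertips stand 14 mm ahead of it and the grasp point (between the pads) lies 5 mm behind it (robot.tcp_to_tips is the distance from the TCP to the fingertips, in m); z points along the fingers, y is the line along which they close (so a half turn about z gives the same grasp; the last joint's range is limited). The gripper opens to 85 mm and grips with 20 to 120 N. Pads are 22 mm wide; open, the fingers measure 114 mm over their backs; the gripper's body (76 mm by 85 mm) begins 54 mm behind the grasp point. The pads swing forward as they close: fully open they stand 13 mm farther back than shut.
Start: joints at [-1.217, 0.241, 0.005, 1.335, 0, 1.571], TCP at [0.173, -0.469, 0.245] pointing down, gripper open.
Joint ranges: [-2.72, 2.72], [-1.05, 1.87], [-1.09, 1.28], [-1.99, 2.15], [-1.42, 1.44], [-3.14, 3.14]. Speed limits (rad/s): [2.79, 2.79, 3.14, 3.14, 3.14, 3.14].

### API

Orientations are given as a rotation vector (axis times angle).
In Python, from bench import robot, capture gives the robot as it stands (robot), with the cameras as plain functions. Calls block until the motion is done:
- robot.move_pose(position, orientation): joint-space move of the TCP to a pose.
- robot.move_linear(position, vel=0.15, orientation=None, stop_force=None): straight line of the TCP; orientation=None keeps the orientation; vel is the mean speed in m/s. With stop_force (N) it stops when the force on the tool has changed by that much, and returns True; else False.
- robot.move_j(angles): joint-space move.
- robot.grip(opening, f_grip=None): opening from 0.0 (shut) to 1.0 (fully open); f_grip is the grip in N (None keeps the last); returns when the fingers have stopped.
- robot.pause(seconds).
- robot.inverse_kinematics(position, orientation): joint angles nearest the present ones, or None.
- robot.read_state(): the state.
- capture(name): name is "side" or "top" or "wrist"; returns a dict with "pixels" (400x640x3 uint8, red, green, blue), "fx", "fy", "cx", "cy" (pixels), "origin" and "attitude" of the camera in the world. Camera axes: x right, y down, z forward; pixel columns grow to the right and rows downward; lengths in m; the calibration is good to about 2 mm. The wrist camera is an equidistant fisheye: a pixel r from the principal point sees the ray r / f radians off the axis. A picture is of the moment at which its call begins. There is no depth.
A pose or a line that the arm cannot do raises robot.PlanningError and nothing moves.
- robot.finish_job(): hands the job in; it is judged then, once.
The state is a dict: "clock": time; "joints": joint angles; "qd": joint speeds; "joint_efforts": joint torques, N m; "ee_pos": TCP position; "tool_rot": TCP orientation; "wrist_force": force on the tool from outside, world axes, zero at the start; "ft_torque": the same for the moment, N m; "opening": opening from 0.0 (shut) to 1.0 (fully open); "gripper_force": force on a finger pad.
Only numpy, scipy, OpenCV 4.12 (cv2) and the standard library are available. Lean on these libraries where they do the work, as an engineer would, in place of code of your own. Each camera call takes 0.05 s, during which the arm holds its last target. There are 200 camera calls.

### The job

A fitter wants to mark the short rebated wood offcut: set it flat on the bench-hook board with its plain back against the fence, its rebate towards the open front of the board, and its right-hand end (right as the robot sees it) butted against the stop block. Then press it with the fingertips in one steady diagonal push, into the fence and down onto the board at the same time, with about 10 newtons each way, and finish while still holding that push; do not let go at the end. The wood is soft, so grip it lightly and never lean on it hard, and leave all the other things where they are.

Things in the scene. Friction and masses are not known exactly. Their poses are not given: they have to be found in the camera images.
- offcut: Workpiece: loose pale wood, 160 mm long (y), 50 wide (x), 40 high, about 0.16 kg, rebated along one long edge. Section: foot 50 wide, 18 high; on it a rib 26 wide up to 40 mm, spanning x = -1 to +25 mm, flush with the plain +x back. So a ledge 24 mm wide lies on the -x side, 18 mm up. Origin: centre of underside. Starts flat on its foot on the worktop, left of the board. Grip it with 20 to 30 N.
- offcut_back (a point): Centre of the offcut's plain back face, 25 mm along the offcut's +x from its origin and 20 mm up.
- offcut_end (a point): Centre of the offcut's end that must butt against the stop block, 80 mm along the offcut's -y from its origin, 20 mm up.
- offcut_rebate (a point): Middle of the rebate's ledge, 13 mm along the offcut's -x from its origin, 18 mm up: the fingertips can press down on the ledge here and forward on the riser 12 mm behind it.
- board: The bench hook's grey laminate board, fixed on the worktop, 200 mm deep (x) by 360 mm long (y) by 18 mm thick. Origin: centre of its underside (on the worktop, z = 0); its top is at z = 18 mm; x points across it to the fence, y along it to the left. Board, fence and stop are smooth: friction with the offcut about 0.2.
- fence: Straight aluminium bar fixed along the far edge of the board, 24 mm thick (x), 360 mm long (y), 40 mm high above the board. Origin: centre of its underside, on the board's top; axes as the board's. The face that the offcut must touch is at its x = -12 mm.
- stop_block: Aluminium block fixed on the board square to the fence, near the board's right end, 100 mm deep (x), 30 mm wide (y), 40 mm high. Origin: centre of its underside, on the board's top; axes as the board's. The face that the offcut's end must touch is at its y = +15 mm. Its place along the fence varies. Its slight friction holds that end back as the offcut slides.
- batten: Bystander: loose plain wooden strip without a rebate, 30 x 140 x 20 mm, on the worktop. Origin: centre of the underside.
- pencil: Bystander: flat carpenter's pencil 10 x 122 x 8 mm, lying along y near the front left edge of the board, on top of it. Origin: underside, near its middle.
- tape_measure: Bystander: black tape measure 65 x 38 x 60 mm. Origin: centre of the underside.
- soap: Bystander: brown bottle 64 mm across, 160 mm high. Origin: centre of the underside.
- mug: Bystander: white mug 80 mm across, 95 mm high. Origin: centre of the underside.
- screw_box: Bystander: cardboard box of screws 70 x 110 x 45 mm. Origin: centre of the underside.
- screwdriver: Bystander: screwdriver with a black handle, lying on the worktop.

How it is judged:
At the end, for the whole second after the job is handed in: Offcut flat on the board (3 mm, 2 deg), at rest, back within 2.5 mm of the fence and parallel within 1.7 deg, end within 3 mm of the stop block, fingers pressing it: over 3 N between offcut and fence and over 4 N between offcut and board, kept through the last second (x of offcut_back in the frame of fence between -0.0145 and -0.0095 m and y of offcut_end in the frame of stop_block between 0.0125 and 0.018 m and angle between the y axis of offcut and the y axis of fence, either way round below 0.03 rad and z of offcut in the frame of fence below 0.003 m and angle between offcut's own z axis and vertical below 0.04 rad and contact force between offcut and fence above 3 N and contact force between offcut and board above 4 N and contact force between offcut and the fingers above 4 N and linear speed of offcut below 0.01 m/s); the arm keeps its last pose, push and grip.
It fails at once if the offcut is squeezed or pressed too hard by the fingers (over 90 N in all) (contact force between offcut and the fingers above 90 N).
It fails at once if the offcut is leaned on the fence, the board or the stop block with more than 45 N (contact force between offcut and fence above 45 N or contact force between offcut and board above 45 N or contact force between offcut and stop_block above 45 N).
It fails at once if a bystander is moved by more than 20 mm (distance of any of batten, pencil, tape_measure, soap, mug, screw_box, screwdriver from where it was at the start of the episode above 0.02 m).
It also fails if it takes over 64 s, if anything falls off the work surface, if the arm or the gripper's body presses on something with over 40 N, if the wrist force passes 120 N, or if a joint passes its speed limit or range.

## Working session

There is one attempt and no reset: what is moved stays moved. The work goes in short steps, each a Python script; the robot and the scene stay as the last script left them, time stands still between calls to the robot, and variables do not carry over. Pictures are saved under pics/ and viewed, at most 10 in all, crops included, and the job is handed in when it is done.

```bash
ls; mkdir -p pics; python3 - <<'E'
from bench import robot, capture
import cv2,json
for n in("top","side"):
    c=capture(n)
    cv2.imwrite(f"pics/{n}0.png",c["pixels"][:,:,::-1])
    print(n,c["fx"],c["fy"],c["cx"],c["cy"],c["origin"],c["attitude"])
s=robot.read_state();print(s["clock"],s["tool_rot"],s["ee_pos"],robot.tcp_to_tips)
E
```

```text
bench.py
pics
top 467.00284754697526 467.00284754697526 319.15388434242067 199.64522498026122 [0.38981555 0.00269095 1.42523204] [-2.18837141  2.15733047 -0.15175386]
side 415.6025274348662 415.6025274348662 323.184713408406 204.64125402419813 [-0.11304936  0.65628381  0.66298746] [-0.93839927  2.3077337  -1.24499486]
0.1 [-3.09078188e+00 -5.52500205e-01  5.08596263e-04] [ 0.17305244 -0.46854134  0.24450784] 0.014
```

View pics/top0.png

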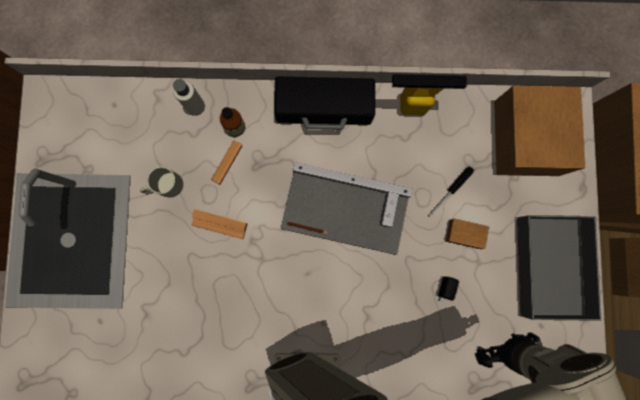

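View pics/side0.png

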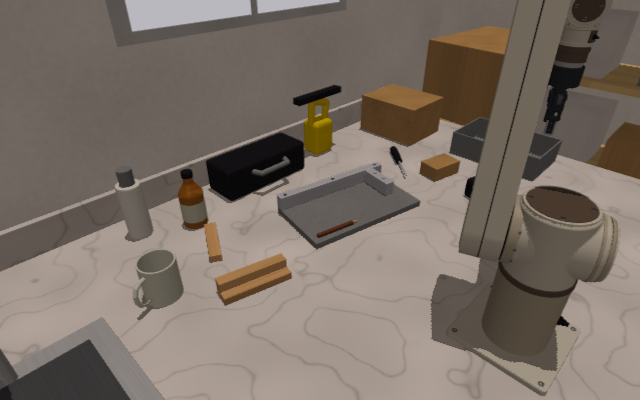

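The top view shows the offcut at about (220,224), the board at (345,210) with the fence on its far edge, the stop at (390,208) and the pencil at (307,227). I need enlarged crops for accuracy.

```bash
python3 - <<'E'
import cv2,numpy as np
t=cv2.imread("pics/top0.png");s=cv2.imread("pics/side0.png")
r=lambda im,x0,y0,w,h,k:cv2.resize(im[y0:y0+h,x0:x0+w],None,fx=k,fy=k,interpolation=cv2.INTER_CUBIC)
a=r(t,275,155,140,105,5.7)
cv2.imwrite("pics/cb.png",a)
b=r(t,180,200,80,50,7.5); c=r(s,205,245,100,62.5.__int__(),6)
out=np.vstack([r(t,185,205,70,36,8)[:,:560],np.zeros((4,560,3),np.uint8),r(s,210,250,90,52,6.2222)[:300,:560]])
cv2.imwrite("pics/co.png",out);print(a.shape,out.shape)
E
```

```text
(598, 798, 3) (592, 560, 3)
```

View pics/cb.png

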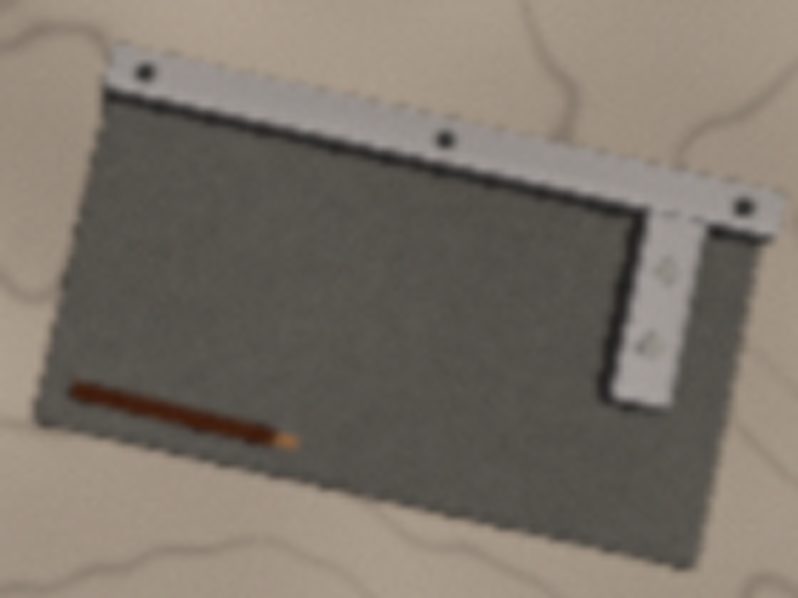

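View pics/co.png

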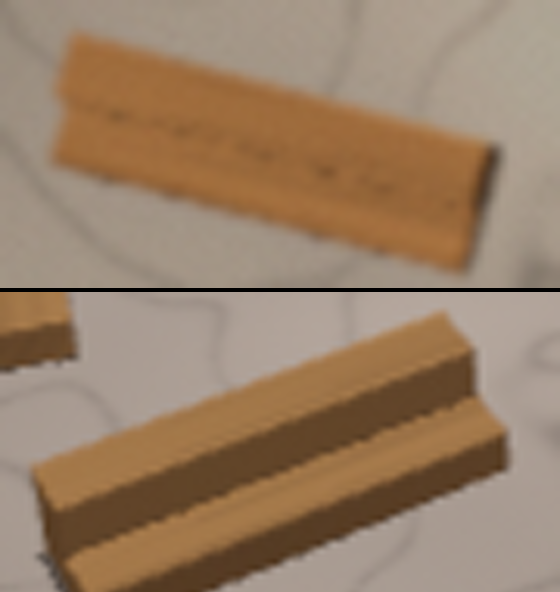

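Crops: the rib is on the far (+x) side and the ledge faces the robot, so no flip is needed. Board fence-face top edge runs (108,92)–(772,238), and the stop's left top edge runs (645,208)–(612,400). Offcut back top edge runs (78,35)–(495,145), and its ledge front edge runs (52,162)–(467,270).

```bash
cat > h.py <<'E'
import numpy as np
from scipy.spatial.transform import Rotation as R
def ray(c,u,v,z):
    d=R.from_rotvec(c["attitude"]).apply([(u-c["cx"])/c["fx"],(v-c["cy"])/c["fy"],1.])
    o=np.array(c["origin"]);return o+d*(z-o[2])/d[2]
E
python3 - <<'E'
from bench import robot, capture
from h import *
c=capture("top")
np.set_printoptions(precision=4,suppress=True)
f=lambda u,v,z,k,x0,y0:ray(c,x0+(u+.5)/k-.5,y0+(v+.5)/k-.5,z)[:2]
B=lambda u,v,z:f(u,v,z,5.7,275,155); O=lambda u,v,z:f(u,v,z,8,185,205)
P=dict(bfl=B(37,420,.018),bfr=B(690,568,.018),fl=B(108,92,.058),fr=B(772,238,.058),h1=B(145,72,.058),h2=B(445,139,.058),h3=B(743,207,.058),sf=B(645,208,.058),sn=B(612,400,.058),srn=B(670,407,.058),
 ol=O(78,35,.04),orr=O(495,145,.04),ll=O(52,162,.018),lr=O(467,270,.018),rl=O(60,98,.04))
for k,v in P.items(): print(k,v)
for a,b in [("bfl","bfr"),("fl","fr"),("h1","h3"),("sn","sf"),("sn","srn"),("ol","orr"),("ll","lr")]:
    d=P[a]-P[b];print(a,b,np.linalg.norm(d),np.degrees(np.arctan2(d[1],d[0]))-90)
E
```

```text
bfl [0.4651 0.0835]
bfr [ 0.392  -0.2619]
fl [0.6341 0.0482]
fr [ 0.563  -0.2983]
h1 [0.6449 0.0291]
h2 [ 0.6123 -0.1276]
h3 [ 0.579  -0.2833]
sf [ 0.5777 -0.232 ]
sn [ 0.4775 -0.2145]
srn [ 0.4743 -0.2446]
ol [0.5175 0.34  ]
orr [0.479  0.1849]
ll [0.4717 0.3529]
lr [0.4335 0.1968]
rl [0.4941 0.3455]
bfl bfr 0.3531279643770664 -11.950069697880835
fl fr 0.35365783880596924 -11.586697528309443
h1 h3 0.3192589479147728 -11.912202559782557
sn sf 0.10170919676083903 80.09399243392781
sn srn 0.03018327639696344 -6.050028119335337
ol orr 0.15972347261779 -13.949824880057633
ll lr 0.16067571119289584 -13.75028314338958
```

```bash
cat >> h.py <<'E'
YB=np.radians(-11.8); YO=np.radians(-13.85)
xb=np.array([np.cos(YB),np.sin(YB)]); yb=np.array([-xb[1],xb[0]])
FX,SY=.613,-.111      # fence face / stop face along board axes through world origin
def W(x,y,z): return np.r_[x*xb+y*yb,z]     # board axes -> world
def down(yaw,flip=1):  # tool z down, tool y at world heading yaw
    y=flip*np.array([np.cos(yaw),np.sin(yaw),0]); z=np.array([0,0,-1.])
    return R.from_matrix(np.c_[np.cross(y,z),y,z]).as_rotvec()
def show(r,t=""):
    s=r.read_state();print(t,round(s["clock"],2),np.round(s["ee_pos"],4),"F",np.round(s["wrist_force"],2),"open",round(s["opening"],3),"g",np.round(s["gripper_force"],1),flush=True)
E
python3 - <<'E'
from bench import robot, capture
from h import *
p=np.array([.4754,.2687,.016])
for fl in(1,-1):
    print(fl,robot.inverse_kinematics(p,down(YO,fl)),robot.inverse_kinematics(W(FX-.055,SY+.09,.04),down(YB,fl)),robot.inverse_kinematics(W(FX-.04,SY+.07,.05),down(YB+np.pi/2,fl)))
q=robot.inverse_kinematics(p,down(YO,1));fl=1 if q is not None and abs(q[5])<2.5 else -1
robot.grip(1.0,22)
robot.move_pose(p+[0,0,.09],down(YO,fl));show(robot,fl)
robot.move_linear(p,vel=.08,stop_force=8);show(robot)
robot.grip(0.0,22);show(robot)
robot.move_linear(p+[0,0,.09],vel=.1);show(robot)
E
```

```text
1 [ 0.51444438  0.53544638 -0.20472232  0.83062763  0.          2.32696881] [-0.24356551  0.52386206 -0.1466578   0.90027647  0.          1.53317967] [-0.27738034  0.53836151 -0.08913471  0.94330011  0.         -0.07143149]
-1 [ 0.51444438  0.53544638 -0.20472232  0.83062763  0.         -0.81462384] [-0.24356551  0.52386206 -0.1466578   0.90027647  0.         -1.60841298] [-2.77380340e-01  5.38361506e-01 -8.91347120e-02  9.43300109e-01
 -4.44089210e-16  3.07016117e+00]
1 3.22 [0.4759 0.268  0.1062] F [ 1.11 -0.06 -0.06] open 0.996 g 0.0
 4.49 [0.4759 0.269  0.0166] F [-0.84  0.23 -0.19] open 1.002 g 0.0
 4.92 [0.4756 0.2689 0.0165] F [-1.37  0.32  3.54] open 0.578 g 24.1
 5.97 [0.4748 0.2684 0.1052] F [ 0.01  1.34 -1.23] open 0.58 g 23.2
```

```bash
python3 - <<'E'
from bench import robot, capture
from h import *
import cv2
o=down(YB,1); x=FX-.025-.032; y=SY+.08+.010
robot.move_pose(W(x,y,.106),o);show(robot,"over")
robot.move_linear(W(x,y,.044),vel=.08,stop_force=6);show(robot)
print(robot.move_linear(W(x,y,.030),vel=.015,stop_force=3));show(robot,"down")
z=robot.read_state()["ee_pos"][2]
print(robot.move_linear(W(x,y-.020,z),vel=.015,stop_force=4));show(robot,"stop")
c=capture("top")["pixels"][155:260,275:415,::-1]
cv2.imwrite("pics/c2.png",cv2.resize(c,None,fx=5,fy=5,interpolation=cv2.INTER_CUBIC))
E
```

```text
over 7.47 [ 0.5401 -0.1332  0.1059] F [-0.44  0.41 -1.7 ] open 0.581 g 23.1
 8.4 [ 0.5404 -0.1343  0.0445] F [ 1.    0.11 -0.93] open 0.577 g 23.1
True
down 9.06 [ 0.5399 -0.1343  0.0345] F [-0.98  0.5   4.25] open 0.577 g 24.0
True
stop 9.93 [ 0.5374 -0.1465  0.0345] F [0.1  0.79 3.41] open 0.578 g 23.6
```

View pics/c2.png

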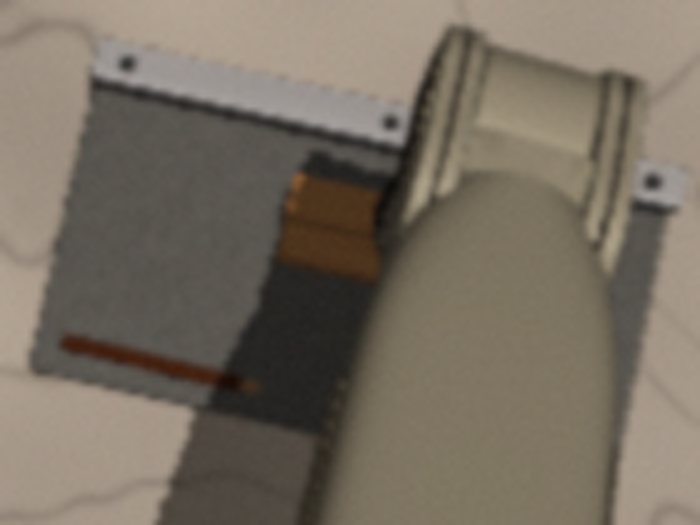

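The offcut is flat on the board and its left end shows at (295,220) in the crop. The stop force fell off afterwards, so I'll confirm the contact.

```bash
python3 - <<'E'
from bench import robot, capture
from h import *
p=robot.read_state()["ee_pos"]
for i in range(2):
    p=robot.read_state()["ee_pos"]
    print(robot.move_linear(np.array(p)-np.r_[.006*yb,0],vel=.01,stop_force=5));show(robot)
    robot.pause(.2);show(robot);q=robot.read_state()["ee_pos"];print(np.dot(q[:2],xb),np.dot(q[:2],yb))
E
```

```text
True
 10.32 [ 0.5374 -0.1464  0.0345] F [0.2  0.66 3.58] open 0.578 g 23.4
 10.53 [ 0.5374 -0.1464  0.0344] F [ 0.06 -0.57  4.69] open 0.583 g 23.4
0.555985529733764 -0.03344238926014447
True
 10.83 [ 0.5374 -0.1464  0.0345] F [0.15 0.74 2.93] open 0.581 g 23.2
 11.03 [ 0.5374 -0.1464  0.0344] F [0.58 0.15 3.54] open 0.584 g 23.2
0.5559596703234584 -0.033437081174108235
```

```bash
python3 - <<'E'
from bench import robot, capture
from h import *
import cv2
robot.grip(.78);show(robot)
p=np.array(robot.read_state()["ee_pos"])
robot.move_linear(p+[0,0,.075],vel=.1)
robot.grip(0.0)
a=W(.537,-.0435,.11); o=min((down(YB+np.pi/2,f) for f in(1,-1)),key=lambda o:abs(robot.inverse_kinematics(a,o)[5]))
robot.move_pose(a,o);show(robot,"above")
c=capture("wrist")["pixels"][:,:,::-1];cv2.imwrite("pics/w3.png",c)
E
```

```text
11.34 [ 0.5369 -0.1462  0.034 ] F [ 0.52 -0.17  0.19] open 0.78 g 0.0
above 14.28 [ 0.5168 -0.1524  0.11  ] F [ 0.2  -0.07 -0.75] open -0.001 g 0.0
```

View pics/w3.png

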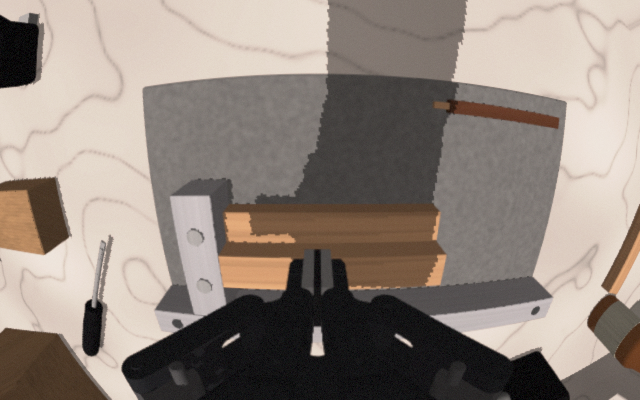

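The wrist view shows the offcut square on the board, its end at the stop face (~225,235) and its rib towards the fence. The closed fingers are at (317,270). Now I'll descend and push.

```bash
python3 - <<'E'
from bench import robot, capture
from h import *
import cv2
y=-.0435
print(robot.move_linear(W(.537,y,.056),vel=.08,stop_force=4));show(robot,"low")
print(robot.move_linear(W(.570,y,.056),vel=.025,stop_force=6));show(robot,"near")
print(robot.move_linear(W(.590,y,.056),vel=.012,stop_force=4));show(robot,"fence")
q=robot.read_state()["ee_pos"];print(np.dot(q[:2],xb),np.dot(q[:2],yb))
c=capture("wrist")["pixels"][130:330,140:540,::-1];cv2.imwrite("pics/w4.png",cv2.resize(c,None,fx=2,fy=2))
E
```

```text
False
low 15.16 [ 0.5171 -0.1525  0.0563] F [ 0.3  -0.49  0.23] open -0.001 g 0.0
False
near 16.62 [ 0.5491 -0.1592  0.0561] F [-0.37 -0.06  0.03] open -0.004 g 0.0
True
fence 17.3 [ 0.5524 -0.1598  0.0553] F [-0.4   0.38  0.41] open -0.001 g 0.0
0.573388703488288 -0.04343167742248254
```

View pics/w4.png

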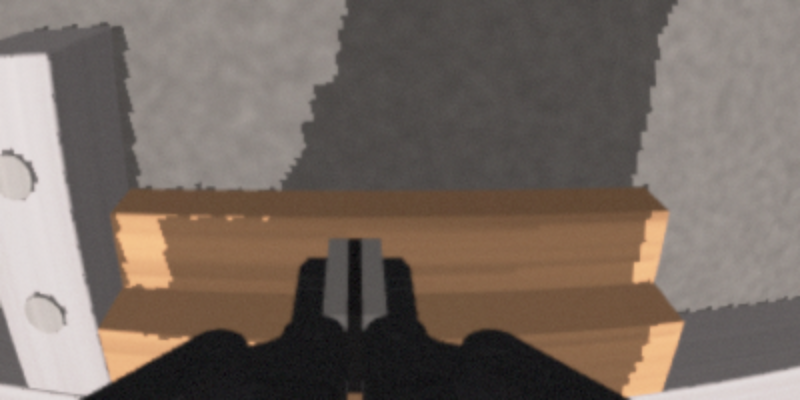

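The back is up to the fence and the end is at the stop; any gap looks negligible. Now I'll build up the diagonal push in small steps.

```bash
cat > press.py <<'E'
from bench import robot, capture
from h import *
def force(n=4):
    f=[]
    for _ in range(n): robot.pause(.04); f.append(robot.read_state()["wrist_force"])
    f=np.mean(f,0); return f[:2]@xb, f[:2]@yb, f[2]
E
python3 - <<'E'
from press import *
p=np.array(robot.read_state()["ee_pos"]);x,y=p[:2]@xb,-.0435
print(force())
print(robot.move_linear(W(x,y,.044),vel=.01,stop_force=4));show(robot,"ledge")
z=robot.read_state()["ee_pos"][2]; tx,tz=x,z
for i in range(25):
    fx,fy,fz=force()
    if i%2==0: print(i,round(tx-x,5),round(tz-z,5),np.round([fx,fy,fz],1))
    if fx<-8.5 and fz>8.5: break
    if fx<-15 or fz>15: break
    if fx>-8.5: tx+=.0004
    if fz<8.5: tz-=.0004
    robot.move_linear(W(tx,y,tz),vel=.01)
print(tx,tz);show(robot)
E
```

```text
(np.float64(-0.05867653813881864), np.float64(0.0958520525757605), np.float64(-0.005091485416645475))
True
ledge 18.13 [ 0.5519 -0.1597  0.0501] F [0.09 0.32 4.99] open 0.001 g 2.2
0 0.0 0.0 [-0.1  0.3  5.4]
2 0.0008 -0.0008 [-4.5  0.9  8.7]
4 0.0016 -0.0008 [-5.8  0.3 10.6]
6 0.0024 -0.0008 [-7.4  0.7 12.1]
8 0.0032 -0.0008 [-9.3  0.4 13.7]
0.5763059192704104 0.04931903152750367
 21.68 [ 0.5521 -0.1597  0.0501] F [-9.72  1.64 14.1 ] open -0.001 g 6.9
```

```bash
python3 - <<'E'
from press import *
import cv2
robot.move_linear(W(.57665,-.0435,.0499),vel=.005);print(np.round(force(10),1));show(robot)
a=capture("wrist")["pixels"][150:310,140:340,::-1];b=capture("side")["pixels"][155:245,270:430,::-1]
k=lambda i:cv2.resize(i,(700,295) if i is b else (370,295),interpolation=cv2.INTER_CUBIC)
w=capture("wrist")["pixels"][140:320,140:540,::-1]
im=np.vstack([cv2.resize(w,(640,288)),cv2.resize(b,(640,310))[:300]]);cv2.imwrite("pics/p5.png",im)
E
```

```text
[-7.3  0.1  9.6]
 22.38 [ 0.553  -0.1599  0.0501] F [-7.25  1.39  9.03] open -0.001 g 6.4
```

View pics/p5.png

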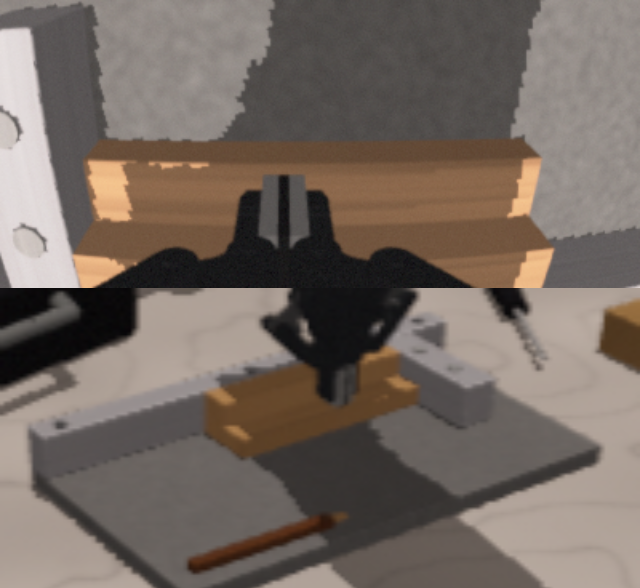

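The wrist view (upper) shows the foot's end corner at (88,160) overlapping the stop's base edge (105,135), and the side view shows the offcut along the fence. I'll measure the gaps numerically.

```bash
python3 - <<'E'
from press import *
c=capture("wrist")
def wr(u,v,z):
    u,v=140+u/1.6,140+v/1.6
    d=np.array([u-c["cx"],v-c["cy"]]);r=np.linalg.norm(d);t=r/c["fx"]
    d=R.from_rotvec(c["attitude"]).apply(np.r_[d/r*np.sin(t),np.cos(t)]);o=np.array(c["origin"])
    q=o+d*(z-o[2])/d[2];return np.round([q[:2]@xb*1e3,q[:2]@yb*1e3],1)
for n,a in dict(foot_bot=(95,139,.018),foot_R=(87,160,.036),foot_L=(540,158,.036),foot_mid=(280,160,.036),rib_R=(77,252,.058),rib_L=(553,248,.058),stop_top1=(33,30,.058),stop_top2=(78,265,.058),stop_base=(105,135,.018),fence_base1=(560,240,.018),fence_base2=(630,227,.018)).items(): print(n,wr(*a))
p=robot.read_state()["ee_pos"];print(p[:2]@xb,p[:2]@yb,np.round(force(6),1))
E
```

```text
foot_bot [ 562.1 -114.2]
foot_R [ 562.1 -110.6]
foot_L [562.1  47.7]
foot_mid [560.8 -44.7]
rib_R [ 585.  -110.4]
rib_L [586.   48.1]
stop_top1 [ 512.8 -112.1]
stop_top2 [ 590.4 -111.2]
stop_base [ 560.4 -109.9]
fence_base1 [613.   80.8]
fence_base2 [611. 123.]
0.5740096597330914 -0.043438455030983265 [-7.3  0.3  9.5]
```

```bash
python3 - <<'E'
from press import *
tx=.57665
for i in range(6):
    f=force(6);print(np.round(f,1))
    if f[0]<-9.3 or f[2]>13: break
    tx+=.0006;robot.move_linear(W(tx,-.0435,.0499),vel=.005)
robot.pause(.8);print(np.round(force(8),1));show(robot)
print(robot.finish_job())
E
```

```text
[-7.3  0.1  9.4]
[-8.6  0.6 10.5]
[-10.1   0.2  12.1]
[-10.4   0.4  11.9]
 25.24 [ 0.553  -0.1599  0.0501] F [-10.25   1.7   11.58] open -0.002 g 8.4
the job is handed in; nothing more can be done
None
```

The job is handed in at about 25 s: the offcut lies flat on the board, back to the fence and end at the stop (gap about 1 mm by camera, parallel within half a degree), and the fingertips still hold about 10 N into the fence and 12 N down; no verdict was returned.

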